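Set out the yellow breadboard panel from the storage rack

ROBOT

A 7-joint arm with a two-finger parallel gripper is mounted at the origin on the work surface. World frame = base frame: x ahead of the robot, y to its left, z up, the work surface at z = 0. Lengths are in m, angles in rad, forces in N, time in s.
With the tool pointing down it reaches from about 0.425 to 0.925 m from the base axis. Payload 6.8 kg.
Tool frame: the origin (TCP) lies midway between the tips of the shut fingers; the grasp point (between the pads) lies 19 mm behind it; x points along the fingers, y is the direction in which the jaws open and shut, and the axes are right-handed (so a half turn about x gives the same grasp; the last joint's range is limited). The gripper opens to 85 mm and grips with 20 to 120 N. Pads are 22 mm wide; open, the fingers measure 114 mm over their backs; the gripper's body (76 mm by 85 mm) begins 54 mm behind the grasp point. The pads swing forward as they close: fully open they stand 13 mm farther back than shut.
Start: joints at [-1.317, 0.477, 0.022, 1.555, -0.011, 1.109, -0.083], TCP at [0.239, 0.631, 0.231] pointing down, gripper open.
Joint ranges: [-2.96, 2.96], [-0.34, 2.1], [-1.41, 1.46], [0.24, 2.44], [-1.37, 4.51], [0.17, 1.92], [-2.96, 2.96]. Speed limits (rad/s): [2.39, 2.39, 3.14, 3.14, 3.14, 3.14, 3.14].

INTERFACE

Orientations are given as a rotation vector (axis times angle).
In Python, from bench import r gives the robot as it stands.
- The arm moves only by the tool carry_out, never from a script. Its argument "targets" is one flat list of numbers, 7 for each row, row after row: the finger opening in m, from 0 to 0.0854, then the shift along the tool's x, y, z in m, then the turn, a rotation vector about the tool's x, y, z in units of 5 degrees (1.0 is 5 degrees). A call has 1 to 12 rows; each row is the pose to reach, as a shift and turn from the pose measured when the call began, along the tool's axes at that moment; what a row does not reach only later rows make up. A row lasts 1/8 s, in which the tool goes at most 62.5 mm and 10.7 degrees, less where a joint would pass 70% of its speed; a pose out of reach is approached as far as the arm can. A call with a gripper value outside its range is refused whole. The fingers move at their own pace and stop on an object; "squeeze" is the grip in N (left out, the last holds). Time passes only in rows, so rows that repeat a pose let the fingers close. It gives the time, the measured TCP pose, the force and the opening at its end, in the units of the state.
- r.get_obs(): the state, without advancing time (a new reading comes with each control period).
- r.grab_frame(name): name is "side" or "top"; returns the picture (480x640x3 uint8, blue, green, red); there is no depth.
- r.camera_info(name): a dict with "fx", "fy", "cx", "cy" (pixels), "D" ([k1, k2, p1, p2, k3] as OpenCV has them; the pictures are not rectified), "xyz" and "orientation" of the camera in the world. Camera axes: x right, y up, looking along -z (the intrinsics and any distortion apply to the point x, -y, -z); pixel columns grow to the right and rows downward; lengths in m; the calibration is good to about 2 mm. A picture is of the moment at which its call begins. camera_info takes no time and is no camera call.
- r.hand_in(): hands the job in, once; it reports no verdict.
The state is a dict: "clock": time; "joints": joint angles; "qvel": joint speeds; "tau": joint torques, N m; "tcp_pos": TCP position; "orientation": TCP orientation; "contact_force": force on the tool from outside, world axes, zero at the start; "moment": the same for the moment, N m; "grip_width": finger opening in m.
Only numpy, scipy, OpenCV 4.12 (cv2) and the standard library are available. Lean on these libraries where they do the work, as an engineer would, in place of code of your own. Each camera call takes 0.05 s, during which the arm holds its last target. There are 200 camera calls.

TASK

Set out the breadboard panel with the yellow terminals for the next lab session: slide it straight up out of its slot in the storage rack by its top edge, and without dropping it stand it on the ledge of the inclined bench stand, about centred, its bottom edge down inside the lip all along and its back leaning on the backrest, so that the breadboard faces outwards. Leave the other two panels in their slots and do not disturb the multimeter.

Things in the scene. Friction and masses are not known exactly. Their poses are not given: they have to be found in the camera images.
- yellow_panel_center (a point): the panel to fetch, marked by four YELLOW binding posts and yellow tape over both ends of its top edge: a black plate 180 wide x 140 high x 8 mm thick, about 0.36 kg (varies by a quarter). This point is the middle of the plate, half-way through its 8 mm. Axes: x = out of the wiring side (front), y = along the width, z = to the top edge. It starts upright, loose in a rack slot
- yellow_panel_top (a point): middle of the yellow panel's top edge, 70 mm above the plate's middle; same axes. The upper 42 mm of the plate are bare on both faces: grip there, across the 8 mm. Lower on the front are a white breadboard 150 x 55 mm, 9 mm thick, centred on the plate, and a row of binding posts 24 mm tall, 49 mm below the plate's middle; the back is bare
- yellow_panel_front (a point): a point 40 mm in front of the middle of the same panel, off its wiring side; shows which way the panel faces
- rack: slotted storage rack, fixed: aluminium with grey grooved inserts, 204 (x) x 197 (y) x 97 mm high. Origin at the centre of its underside, x = the way the stored wiring sides face, z up. Panels stand on its floor 8 mm up, side edges in vertical grooves 12 mm wide reaching 93 mm up; the three are at x = -72, 0 and +72 mm in any order. Stored panel tops: 148 mm up
- stand_ledge (a point): grey bent-sheet bench stand, fixed. This point is the corner where ledge meets backrest, mid-width (170 mm wide), 45 mm above the table. Axes: x level to the open front, y along the ledge, z up. The backrest leans back 15 deg: 85 mm along (-sin15, 0, cos15). The ledge, square to it, runs 20 mm along (cos15, 0, sin15) to a lip 10 mm high. The panel's bottom edge goes between backrest and lip
- blue_panel_center (a point): centre of a like panel with BLUE posts and tape, to be left in its slot; same size and axes as the yellow one
- green_panel_center (a point): centre of a like panel with GREEN posts and tape, to be left in its slot; same size and axes as the yellow one
- meter: handheld multimeter with orange case lying on the table, 85 x 170 x 44 mm; origin at the centre of its underside; not to be disturbed
Mind the look-alikes: they are no part of the job. What is shaped like the part that bears green_panel_center but pink or purple is not meant.

How it is judged:
By the outcome, as a careful person would: the job done as asked, in the order asked, and still so for the second after the job is handed in, with the robot touching nothing.
It also fails if it takes over 51 s, if anything falls off the work surface, if the arm or the gripper's body presses on something with over 40 N, if the wrist force passes 120 N, or if a joint passes its speed limit or range.

## Working session

There is one attempt and no reset: what is moved stays moved. The work goes in short steps, Python scripts to look and compute and a tool call to move; the robot and the scene stay as the last step left them, time stands still between calls to the robot, and variables do not carry over. Pictures are saved under pics/ and viewed, about 8 in all and at most 12, crops included, and the job is handed in when it is done.

Besides the shell and the picture viewer there is one more tool, called after ">>>" by a JSON object that holds its "api" and its "payload", one argument or row to a line. carry_out: Moves the arm, as the interface text tells. Its arguments: {"type":"object","properties":{"targets":{"type":"array","items":{"type":"number"}},"squeeze":{"type":"number"}},"required":["targets"]}

```bash
mkdir -p pics
cat > h.py <<'E'
import numpy as np, cv2
from scipy.spatial.transform import Rotation as R
from bench import r
def cam(n):
    c=r.camera_info(n); K=np.array([[c['fx'],0,c['cx']],[0,c['fy'],c['cy']],[0,0,1.]])
    o=np.array(c['orientation'],float); M=R.from_rotvec(o).as_matrix() if o.size==3 else (R.from_quat(o).as_matrix() if o.size==4 else o.reshape(3,3))
    return K,np.array(c['D'],float),np.array(c['xyz'],float),M
def ray(n,uv):
    K,D,t,M=cam(n); p=cv2.undistortPoints(np.array(uv,float).reshape(-1,1,2),K,D).reshape(-1,2)
    d=np.c_[p[:,0],-p[:,1],-np.ones(len(p))]@M.T
    return t,d
def onz(n,uv,z):
    t,d=ray(n,uv); s=(z-t[2])/d[:,2]; return t+s[:,None]*d
def proj(n,P):
    K,D,t,M=cam(n); q=(np.atleast_2d(P)-t)@M; q=q*[1,-1,-1]
    return cv2.projectPoints(q,np.zeros(3),np.zeros(3),K,D)[0].reshape(-1,2)
E
python3 - <<'E'
from h import *
print(r.get_obs())
for n in('side','top'):
    print(n,r.camera_info(n)); cv2.imwrite(f'pics/{n}0.png',r.grab_frame(n))
E
```

```text
{'clock': 0.0, 'joints': array([-1.31714038,  0.4778203 ,  0.02237639,  1.55642315, -0.0115375 ,
        1.10929806, -0.08311441]), 'qvel': array([ 5.37622105e-05,  2.35812478e-04,  6.85108113e-04,  1.85497268e-03,
       -5.24035270e-04, -3.40647469e-04, -7.36085488e-04]), 'tau': array([ 2.22968829e-04, -5.96453261e+01,  1.60793591e+00, -2.81185716e+01,
        1.24165855e-02,  9.54501535e-03, -8.20110614e-06]), 'tcp_pos': array([0.23871325, 0.63076212, 0.23032482]), 'orientation': array([ 0.28245631,  1.55230095, -0.28530968]), 'contact_force': array([ 0.28681784, -0.81750853, -0.7402849 ]), 'moment': array([-0.00070578, -0.01316063,  0.04836665]), 'grip_width': 0.08533268593604568}
side {'fx': 617.8124026505253, 'fy': 617.8124026505253, 'cx': 310.4607640480988, 'cy': 232.28858498457248, 'D': array([-0.17595506,  0.        ,  0.        ,  0.        ,  0.        ]), 'xyz': array([ 0.07478505, -0.49955454,  0.9469456 ]), 'orientation': array([ 0.69469035, -0.25016315, -0.60309066])}
top {'fx': 477.45015940679656, 'fy': 477.45015940679656, 'cx': 320.65333873035246, 'cy': 232.63413601846574, 'D': array([-0.11628523,  0.        ,  0.        ,  0.        ,  0.        ]), 'xyz': array([0.4061243 , 0.0773205 , 0.97600916]), 'orientation': array([ 0.12324489, -0.13761622, -1.55954341])}
```

View pics/top0.png

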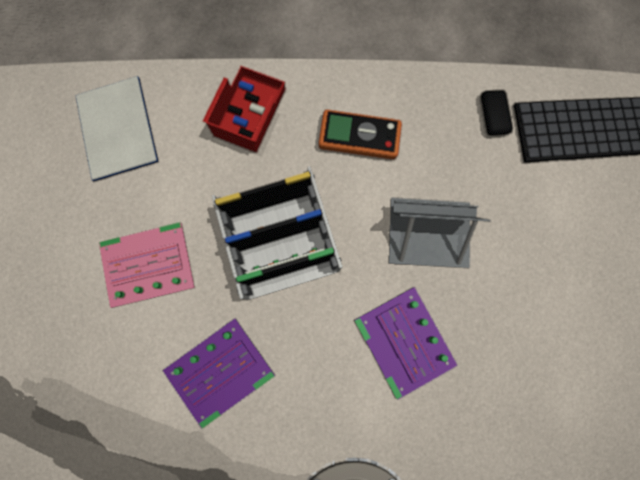

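View pics/side0.png

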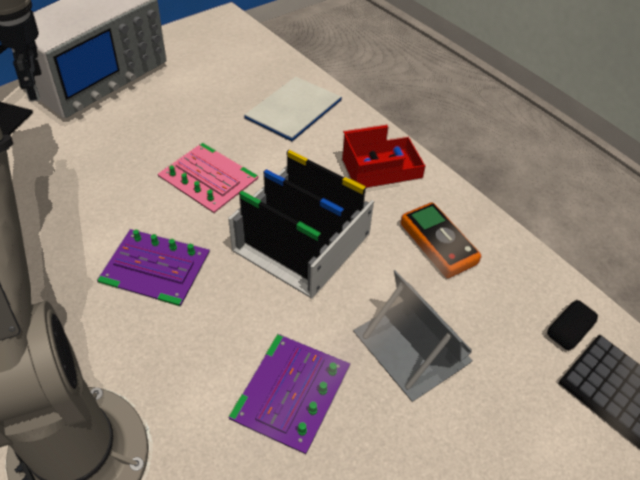

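The yellow panel is at the far end of the rack: its tape is at about (228,197)/(297,180) in the top view. The fronts face away from the robot, since the green posts sit on the far side of the green panel. The stand is at about (430,230) with its struts towards the robot, so its open front also faces +x.

```bash
cat > m.py <<'E'
from h import *
rg={'yellow':(20,32),'blue':(105,125),'green':(50,75)}
for n in('top','side'):
    f=cv2.imread(f'pics/{n}0.png'); hsv=cv2.cvtColor(f,cv2.COLOR_BGR2HSV)
    x0,x1,y0,y1=(205,345,160,305) if n=='top' else (225,380,140,300)
    for c,(a,b) in rg.items():
        m=cv2.inRange(hsv,(a,130,60),(b,255,255)); k=np.zeros_like(m); k[y0:y1,x0:x1]=m[y0:y1,x0:x1]
        N,_,s,ce=cv2.connectedComponentsWithStats(k)
        for i in range(1,N):
            if s[i,4]>50: print(n,c,s[i],ce[i].round(1),onz(n,ce[i],0.146)[0].round(4))
t=cv2.imread('pics/top0.png')[185:280,375:500]; s=cv2.imread('pics/side0.png')[260:405,345:480]
a=cv2.resize(t,(400*125//95*1,400),interpolation=3); b=cv2.resize(s,(135*400//145,400),interpolation=3)
o=np.hstack([a,b]); print(o.shape); cv2.imwrite('pics/c1.png',o[:, :800] if o.shape[1]<=800 else cv2.resize(o,None,fx=800/o.shape[1],fy=800/o.shape[1]))
E
python3 m.py
```

```text
top yellow [285 172  25  12 142] [297.4 177.9] [0.6449 0.1127 0.146 ]
top yellow [216 193  25  12 147] [227.8 198.7] [0.6056 0.2368 0.146 ]
top blue [296 210  25  12 138] [308.5 215.3] [0.5764 0.0918 0.146 ]
top blue [226 232  25  11 137] [237.6 236.8] [0.5368 0.2166 0.146 ]
top green [309 250  24  10  51] [319.9 255.5] [0.5049 0.0712 0.146 ]
top green [237 271  26  11 111] [248.9 276.2] [0.4675 0.1945 0.146 ]
side yellow [287 150  21  15 159] [296.8 156.8] [0.6077 0.2357 0.146 ]
side yellow [342 177  23  17 196] [353.  184.5] [0.648  0.1119 0.146 ]
side blue [265 170  20  15 139] [274.1 177. ] [0.5395 0.2141 0.146 ]
side blue [320 198  24  17 202] [331. 206.] [0.5802 0.0916 0.146 ]
side green [240 192  21  14 133] [249.8 198.5] [0.4712 0.1926 0.146 ]
side green [297 221  24  18 194] [307.7 229.6] [0.5119 0.0701 0.146 ]
(400, 898, 3)
```

View pics/c1.png

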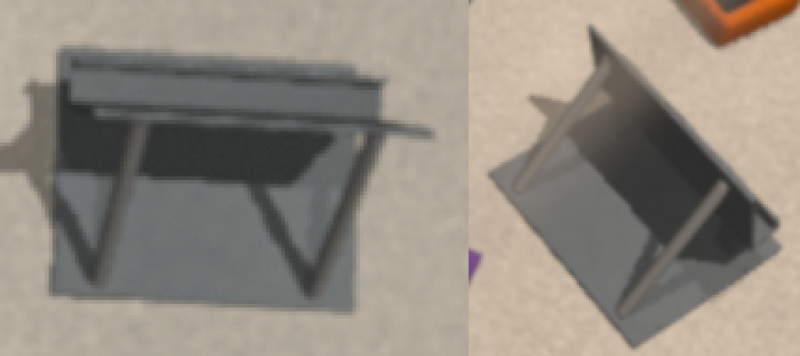

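```bash
cat > s.py <<'E'
from h import *
T=lambda c:np.array(c,float)/3.749*[1,1]+[375,185]
print('backrest top z.127',onz('top',T([[95,112],[432,133]]),.127).round(4))
print('lip top z.060',onz('top',T([[70,60],[385,82]]),.060).round(4))
print('base z0',onz('top',T([[60,48],[355,66],[52,295],[354,311]]),.0).round(4))
S=lambda c:(np.array(c,float)-[468.6,0])/(400/145*.891)+[345,260]
print('side backtop',onz('side',S([[592,28],[776,226]]),.127).round(4))
L,Rr=np.array([.607,.2362]),np.array([.6465,.1123])
for c,a,b in(('y',(.6067,.2362),(.6465,.1123)),('b',(.5382,.2154),(.5783,.0917)),('g',(.4694,.1936),(.5084,.0707))):
    a,b=np.array(a),np.array(b); d=a-b; print(c,(a+b)/2,np.linalg.norm(d),'yaw of front',np.degrees(np.arctan2(d[1],d[0]))-90)
o=r.get_obs(); M=R.from_rotvec(o['orientation']).as_matrix(); print(M.round(3))
E
python3 s.py
```

```text
backrest top z.127 [[ 0.5827 -0.0751  0.127 ]
 [ 0.5739 -0.2428  0.127 ]]
lip top z.060 [[ 0.6245 -0.0745  0.06  ]
 [ 0.6146 -0.2438  0.06  ]]
base z0 [[ 0.6456 -0.079   0.    ]
 [ 0.6373 -0.2478 -0.    ]
 [ 0.5063 -0.072   0.    ]
 [ 0.498  -0.2409  0.    ]]
side backtop [[ 0.5863 -0.0791  0.127 ]
 [ 0.5756 -0.2675  0.127 ]]
y [0.6266  0.17425] 0.13013550630016388 yaw of front 17.808409987519596
b [0.55825 0.15355] 0.13003730234052074 yaw of front 17.96121046920487
g [0.4889  0.13215] 0.1289395594842793 yaw of front 17.605855116645742
[[-0.     0.354  0.935]
 [-0.002  0.935 -0.354]
 [-1.    -0.002  0.   ]]
```

The measurements hold up. The tape spacing is 130 mm, the panel pitch is about 71.5 mm, and the rack yaw is about +17.8°. The stand corner is at about (0.6015, -0.160) with yaw -3°, and its width measures 0.168–0.170 m. Next I'll move above the yellow panel.

```bash
cat > go.py <<'E'
from h import *
# tool pose: jaws (y) along panel front with given yaw; x = -panel z; tilt = lean back
def goal(yaw,tilt):
    t=R.from_euler('ZY',[yaw,-tilt],degrees=True).as_matrix() # panel axes
    return np.c_[-t[:,2],t[:,0],-t[:,1]]
def to(p,yaw,tilt=0):
    o=r.get_obs(); M=R.from_rotvec(o['orientation']).as_matrix()
    s=M.T@(np.array(p)-o['tcp_pos']); w=R.from_matrix(M.T@goal(yaw,tilt)).as_rotvec(degrees=True)/5
    print(p,'shift',s.round(4),'turn',w.round(2)); return s,w
E
python3 -c "
from go import *
to([.6266,.174,.21],17.8)"
```

```text
[0.6266, 0.174, 0.21] shift [ 0.021  -0.2899  0.5244] turn [1.029e+01 1.000e-02 2.000e-02]
```

```bash
python3 -c "
from h import *
print(onz('side',[[68,115],[165,62],[40,80]],0.0).round(3)); print(onz('side',[[45,52],[155,3]],.15).round(3)); print(proj('side',[[.239,.631,.23],[.239,.631,0]]))"
```

```text
[[0.328 0.844 0.   ]
 [0.641 0.909 0.   ]
 [0.32  1.05  0.   ]]
[[0.332 0.919 0.15 ]
 [0.662 0.969 0.15 ]]
[[ 36.63018491  93.20402195]
 [ 64.84139668 175.39474639]]
```

>>> {"api": "carry_out", "payload": {
  "targets": [0.05,0.005,-0.029,0.052,1.03,0,0,0.05,0.005,-0.058,0.105,2.06,0,0,0.05,0.005,-0.087,0.157,3.09,0,0,0.05,0.005,-0.116,0.21,4.12,0,0,0.05,0.005,-0.145,0.262,5.15,0,0,0.05,0.005,-0.174,0.315,6.17,0,0,0.05,0.01,-0.203,0.367,7.2,0,0,0.05,0.01,-0.232,0.42,8.23,0,0,0.05,0.015,-0.261,0.472,9.26,0,0,0.05,0.021,-0.29,0.524,10.29,0,0,0.05,0.021,-0.29,0.524,10.29,0,0,0.05,0.021,-0.29,0.524,10.29,0,0]
}}

```text
clock: 1.6
tcp_pos: [0.6257, 0.1743, 0.2093]
orientation: [0.975, 1.341, -0.979]
contact_force: [-0.2, 0.6, -0.6]
grip_width: 0.0497
```

```bash
python3 -c "
from go import *
print(r.get_obs()['tcp_pos'],r.get_obs()['joints'].round(2))
f=r.grab_frame('top');s=r.grab_frame('side')
a=cv2.resize(f[140:300,190:350],(400,400));b=cv2.resize(s[60:260,200:400],(400,400));cv2.imwrite('pics/c2.png',np.hstack([a,b]))
to([.6266,.174,.113],17.8)"
```

```text
[0.62569515 0.17433927 0.20934413] [-0.63  0.47  0.37  1.66 -0.19  1.04  0.1 ]
[0.6266, 0.174, 0.113] shift [0.0967 0.0008 0.0022] turn [0.04 0.   0.02]
```

View pics/c2.png

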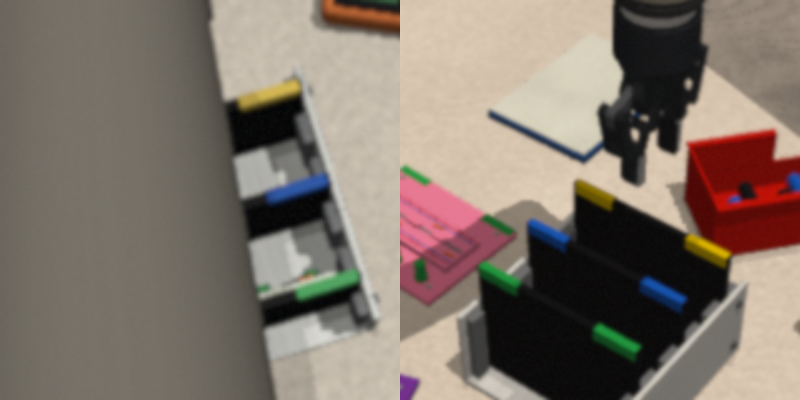

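The gripper is centred over the yellow panel and square to it, and the blue panel is clear. I'll go down now.

>>> {"api": "carry_out", "payload": {
  "targets": [0.05,0.03,0.001,0.001,0,0,0,0.05,0.055,0.001,0.002,0,0,0,0.05,0.075,0.001,0.002,0,0,0,0.05,0.09,0.001,0.002,0,0,0,0.05,0.096,0.001,0.002,0,0,0,0.05,0.096,0.001,0.002,0,0,0],
  "squeeze": 30
}}

```text
clock: 2.45
tcp_pos: [0.6268, 0.1743, 0.1137]
orientation: [0.974, 1.342, -0.976]
contact_force: [0.6, 0.5, 0.1]
grip_width: 0.0498
```

>>> {"api": "carry_out", "payload": {
  "targets": [0.03,0,0,0,0,0,0,0.015,0,0,0,0,0,0,0.0,0,0,0,0,0,0,0.0,0,0,0,0,0,0,0.0,0,0,0,0,0,0,0.0,0,0,0,0,0,0],
  "squeeze": 30
}}

```text
clock: 3.2
tcp_pos: [0.6273, 0.1744, 0.1144]
orientation: [0.975, 1.341, -0.975]
contact_force: [-0.3, 0.3, 5.4]
grip_width: 0.0075
```

Width 7.5 mm: the plate is held. I'll grip firmer and lift straight up.

>>> {"api": "carry_out", "payload": {
  "targets": [0,0,0,0,0,0,0,0,0,0,0,0,0,0,0,-0.01,0,0,0,0,0,0,-0.025,0,0,0,0,0,0,-0.045,0,0,0,0,0,0,-0.065,0,0,0,0,0,0,-0.085,0,0,0,0,0,0,-0.105,0,0,0,0,0,0,-0.13,0,0,0,0,0,0,-0.15,0,0,0,0,0,0,-0.165,0,0,0,0,0,0,-0.165,0,0,0,0,0],
  "squeeze": 70
}}

```text
clock: 4.7
tcp_pos: [0.628, 0.1746, 0.281]
orientation: [0.976, 1.34, -0.973]
contact_force: [-0.2, -0.9, -3.3]
grip_width: 0.0068
```

```bash
python3 -c "
from go import *
s=r.grab_frame('side');cv2.imwrite('pics/c3.png',cv2.resize(s[0:300,180:480],(600,600)))
yaw=-3;f=R.from_euler('ZY',[yaw,-15],degrees=True).as_matrix()
c=np.array([.6015,-.16,.045])
def tcp(up,fw): return (c+f[:,0]*(.004+fw)+f[:,2]*(.140-.0336+up)).round(4)   # TCP 33.6 mm below the top edge
to(tcp(.12,.006),-3,15)
to(tcp(.12,.006)+[0,.1,.05],-3,0)
"
```

```text
[ 0.5526 -0.1574  0.2663] shift [ 0.0134 -0.1736  0.2926] turn [ 4.17 -0.55  2.96]
[ 0.5526 -0.0574  0.3163] shift [-0.0366 -0.1427  0.1975] turn [ 4.2  0.  -0. ]
```

View pics/c3.png

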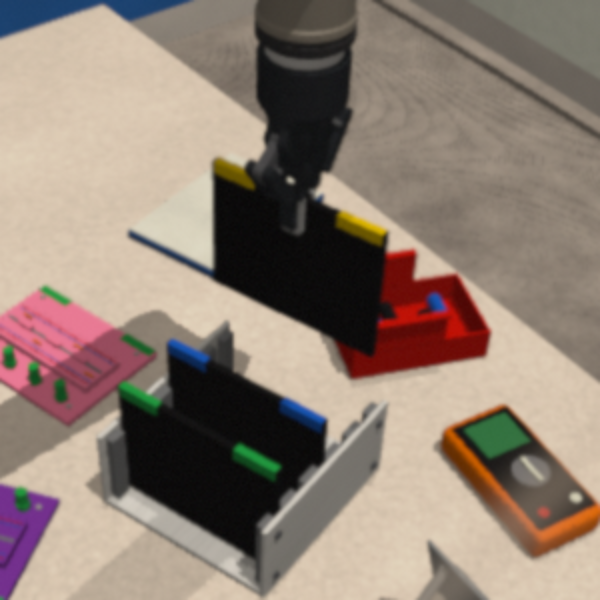

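The panel is out level and clear, at 3.3 N weight. I'll carry it over to a spot above the stand, tilted to 15°.

>>> {"api": "carry_out", "payload": {
  "targets": [0,-0.01,-0.01,0.017,0.2,0,0,0,-0.015,-0.03,0.05,0.5,0,0.1,0,-0.015,-0.049,0.083,1.0,0,0.3,0,-0.015,-0.069,0.117,1.5,-0.1,0.7,0,-0.01,-0.089,0.15,2.0,-0.2,1.1,0,-0.005,-0.109,0.183,2.5,-0.3,1.5,0,0,-0.129,0.217,3.0,-0.4,2.0,0,0.005,-0.149,0.25,3.6,-0.5,2.5,0,0.01,-0.164,0.277,4.0,-0.55,2.8,0,0.013,-0.174,0.293,4.17,-0.55,2.96,0,0.013,-0.174,0.293,4.17,-0.55,2.96,0,0.013,-0.174,0.293,4.17,-0.55,2.96]
}}

```text
clock: 6.25
tcp_pos: [0.5519, -0.1577, 0.2667]
orientation: [1.354, 0.985, -1.054]
contact_force: [0.1, 0.6, -4.3]
grip_width: 0.0071
```

```bash
cat > k.py <<'E'
from go import *
import sys
o=r.get_obs(); M=R.from_rotvec(o['orientation']).as_matrix(); P=np.c_[-M[:,2],0*M[:,0],0*M[:,0]]
z=-M[:,0];x=M[:,1];y=-M[:,2]
mid=o['tcp_pos']+z*.0336
print(o['tcp_pos'],o['contact_force'],o['grip_width'])
f=r.grab_frame('top');s=r.grab_frame('side');n=sys.argv[1]
cv2.imwrite('pics/raw_t%s.png'%n,f);cv2.imwrite('pics/raw_s%s.png'%n,s)
for c,img in(('top',f),('side',s)):   # predicted tape centres vs seen
    print(c,'pred',proj(c,[mid+y*.065,mid-y*.065,mid-.14*z+.09*y,mid-.14*z-.09*y]).round(1).tolist())
    m=cv2.inRange(cv2.cvtColor(img,cv2.COLOR_BGR2HSV),(20,130,60),(32,255,255)); N,_,st,ce=cv2.connectedComponentsWithStats(m)
    print([ (ce[i].round(1).tolist(),int(st[i,4])) for i in range(1,N) if st[i,4]>40])
cv2.imwrite('pics/d%s.png'%n,np.hstack([cv2.resize(f[130:290,360:520],(400,400),interpolation=3),cv2.resize(s[150:410,280:540],(400,400),interpolation=3)]))
yaw=-3;F=R.from_euler('ZY',[yaw,-15],degrees=True).as_matrix()
c=np.array([.6015,-.16,.045])
for up,fw in((.03,.006),(.004,.006),(0,.003),(0,0)): to((c+F[:,0]*(.004+fw)+F[:,2]*(.1064+up)).round(4),-3,15)
E
python3 k.py 1
```

```text
[ 0.5519267  -0.15772089  0.26668272] [ 0.1263545   0.58820806 -4.30552867] 0.007053033952626182
top pred [[433.0, 215.3], [519.0, 220.8], [400.7, 209.8], [500.9, 216.2]]
[([431.5, 216.0], 198)]
side pred [[395.5, 216.5], [455.9, 276.4], [393.0, 254.5], [466.4, 331.4]]
[([391.3, 212.1], 122), ([456.7, 276.5], 310)]
[ 0.5759 -0.1587  0.1793] shift [0.0905 0.0001 0.0005] turn [ 0.02 -0.    0.01]
[ 0.5826 -0.159   0.1542] shift [1.165e-01 1.000e-04 5.000e-04] turn [ 0.02 -0.    0.01]
[ 0.5808 -0.1589  0.1496] shift [ 0.1205 -0.0029  0.0005] turn [ 0.02 -0.    0.01]
[ 0.5779 -0.1588  0.1488] shift [ 0.1205 -0.0059  0.0005] turn [ 0.02 -0.    0.01]
```

View pics/d1.png

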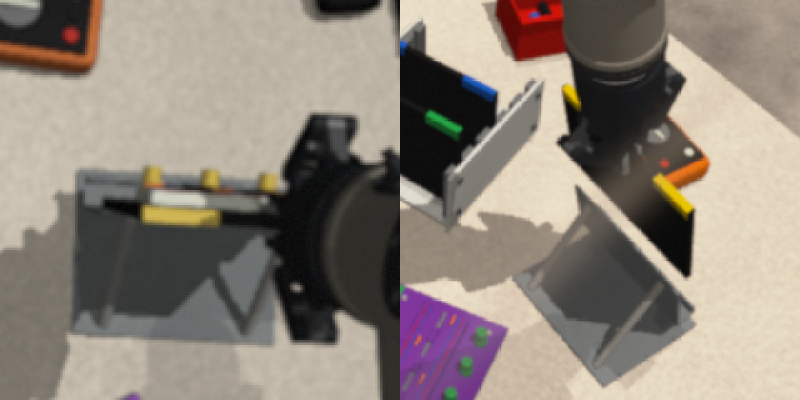

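The panel sits as predicted, with the right tape within 1 px. I'll lower it parallel to the backrest, in the middle of the gap, and check partway.

>>> {"api": "carry_out", "payload": {
  "targets": [0,0.02,0.001,0,0,0,0,0,0.04,0.001,0,0,0,0,0,0.06,0.001,0,0,0,0,0,0.08,0.001,0,0,0,0,0,0.09,0.001,0,0,0,0,0,0.098,0.001,0,0,0,0,0,0.098,0.001,0,0,0,0]
}}

```text
clock: 7.22
tcp_pos: [0.5787, -0.1583, 0.172]
orientation: [1.353, 0.986, -1.053]
contact_force: [-1.0, -0.2, -3.6]
grip_width: 0.007
```

```bash
python3 k.py 2
```

```text
[ 0.57870637 -0.15832074  0.17203805] [-0.96797031 -0.19869517 -3.60376622] 0.0070498798290360605
top pred [[419.2, 211.1], [495.2, 215.8], [392.2, 206.8], [482.4, 212.3]]
[([417.7, 211.8], 149)]
side pred [[401.0, 250.5], [456.1, 307.2], [397.9, 281.7], [465.5, 354.3]]
[([397.2, 246.3], 100), ([456.7, 307.2], 248)]
[ 0.5759 -0.1587  0.1793] shift [-0.007  -0.0013  0.0003] turn [ 0.02 -0.   -0.  ]
[ 0.5826 -0.159   0.1542] shift [ 0.0189 -0.0013  0.0003] turn [ 0.02 -0.   -0.  ]
[ 0.5808 -0.1589  0.1496] shift [ 0.0229 -0.0043  0.0003] turn [ 0.02 -0.   -0.  ]
[ 0.5779 -0.1588  0.1488] shift [ 0.0229 -0.0073  0.0003] turn [ 0.02 -0.   -0.  ]
```

View pics/d2.png

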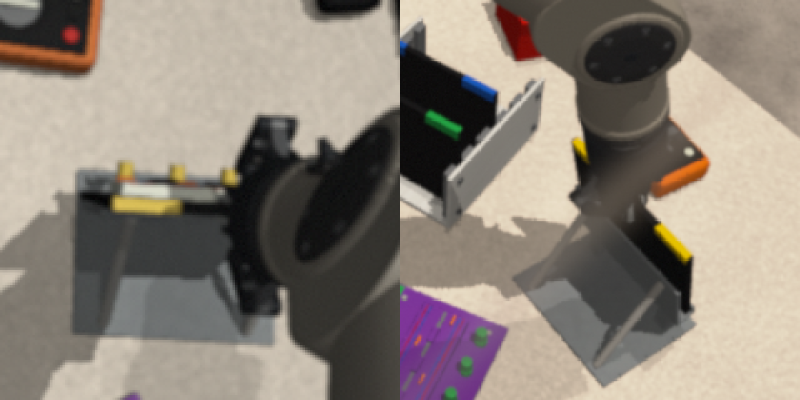

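There's no contact yet and the panel is between backrest and lip. The bottom edge is about 23 mm above the ledge. I'll lower further, slowly.

>>> {"api": "carry_out", "payload": {
  "targets": [0,0.006,0,0,0,0,0,0,0.012,0,0,0,0,0,0,0.016,0,0,0,0,0,0,0.019,0,0,0,0,0,0,0.019,0,0,0,0,0]
}}

```text
clock: 7.95
tcp_pos: [0.5838, -0.1588, 0.1542]
orientation: [1.353, 0.985, -1.053]
contact_force: [-0.2, 0.8, -4.1]
grip_width: 0.0071
```

>>> {"api": "carry_out", "payload": {
  "targets": [0,0.001,0,0,0,0,0,0,0.002,0,0,0,0,0,0,0.003,0,0,0,0,0,0,0.004,0,0,0,0,0,0,0.004,0,0,0,0,0]
}}

```text
clock: 8.57
tcp_pos: [0.5848, -0.1588, 0.1502]
orientation: [1.353, 0.985, -1.053]
contact_force: [0.7, 0.3, -4.0]
grip_width: 0.0069
```

>>> {"api": "carry_out", "payload": {
  "targets": [0,0.001,0,0,0,0,0,0,0.002,0,0,0,0,0,0,0.003,0,0,0,0,0,0,0.003,0,0,0,0,0]
}}

```text
clock: 9.07
tcp_pos: [0.5859, -0.1589, 0.1503]
orientation: [1.356, 0.985, -1.05]
contact_force: [-15.6, 4.5, 26.8]
grip_width: 0.0067
```

Run:
```python
from h import *
f=r.grab_frame('top');s=r.grab_frame('side')
cv2.imwrite('pics/e3.png',np.hstack([cv2.resize(f[180:250,380:450],(400,400),interpolation=3),cv2.resize(s[270:370,410:510],(400,400),interpolation=3)]))
```

```text
(no output)
```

View pics/e3.png

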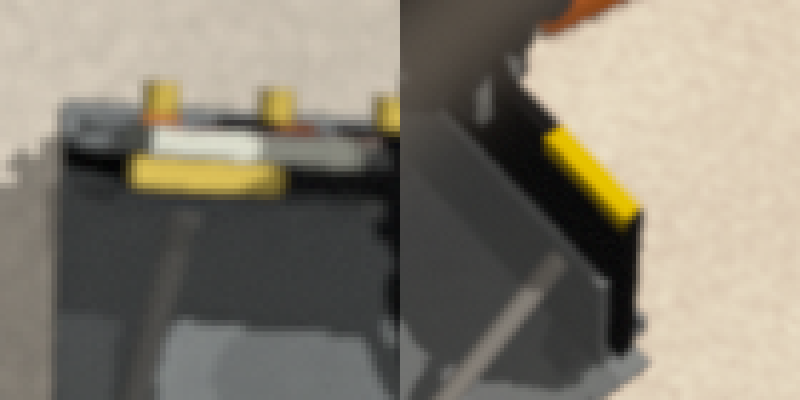

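Contact is at the height expected for the ledge (TCP z 0.150; the lip top would have met it 10 mm sooner). I'll back off 2 mm and then move the panel back towards the backrest.

>>> {"api": "carry_out", "payload": {
  "targets": [0,-0.002,0,0,0,0,0,0,-0.003,-0.001,0,0,0,0,0,-0.003,-0.003,0,0,0,0,0,-0.003,-0.004,0,0,0,0,0,-0.003,-0.005,0,0,0,0,0,-0.003,-0.005,0,0,0,0]
}}

```text
clock: 9.93
tcp_pos: [0.5801, -0.1586, 0.1517]
orientation: [1.356, 0.985, -1.051]
contact_force: [-0.2, -0.1, -4.0]
grip_width: 0.007
```

>>> {"api": "carry_out", "payload": {
  "targets": [0,0,-0.001,0,0,0,0,0,0,-0.002,0,0,0,0,0,0,-0.002,0,0,0,0]
}}

```text
clock: 10.3
tcp_pos: [0.5793, -0.1586, 0.1518]
orientation: [1.356, 0.983, -1.049]
contact_force: [4.1, -0.3, -5.0]
grip_width: 0.0069
```

It's touching the backrest (+4 N). Now down to the ledge.

>>> {"api": "carry_out", "payload": {
  "targets": [0,0.001,0,0,0,0,0,0,0.002,0,0,0,0,0,0,0.0025,0,0,0,0,0,0,0.0025,0,0,0,0,0]
}}

```text
clock: 10.8
tcp_pos: [0.58, -0.1587, 0.1493]
orientation: [1.356, 0.983, -1.049]
contact_force: [2.8, -1.1, -3.5]
grip_width: 0.007
```

>>> {"api": "carry_out", "payload": {
  "targets": [0,0.0005,0,0,0,0,0,0,0.001,0,0,0,0,0,0,0.0015,0,0,0,0,0,0,0.0015,0,0,0,0,0]
}}

```text
clock: 11.3
tcp_pos: [0.5805, -0.1586, 0.1489]
orientation: [1.357, 0.983, -1.048]
contact_force: [-4.1, 2.8, 9.9]
grip_width: 0.0069
```

It's on the ledge (about 14 N) and against the backrest. Releasing.

>>> {"api": "carry_out", "payload": {
  "targets": [0.01,-0.0005,0,0,0,0,0,0.012,-0.0005,0,0,0,0,0,0.015,-0.0005,0,0,0,0,0,0.02,-0.0005,0,0,0,0,0,0.03,-0.0005,0,0,0,0,0,0.04,-0.0005,0,0,0,0,0,0.04,-0.0005,0,0,0,0,0],
  "squeeze": 20
}}

```text
clock: 12.18
tcp_pos: [0.5803, -0.1586, 0.1493]
orientation: [1.357, 0.983, -1.048]
contact_force: [0.2, -0.1, 1.4]
grip_width: 0.0398
```

```bash
python3 k.py 4
```

```text
[ 0.58034131 -0.15861673  0.14933226] [ 0.18796597 -0.07906943  1.4129036 ] 0.039798592887804615
top pred [[416.6, 213.0], [490.6, 217.6], [390.4, 208.2], [478.6, 213.6]]
[([415.0, 213.7], 141)]
side pred [[400.0, 259.3], [453.9, 315.5], [397.2, 288.5], [463.5, 360.5]]
[([395.6, 254.6], 86), ([454.3, 315.8], 236)]
[ 0.5759 -0.1587  0.1793] shift [-0.0301  0.0036  0.0002] turn [ 0.01 -0.03 -0.05]
[ 0.5826 -0.159   0.1542] shift [-0.0041  0.0035  0.0003] turn [ 0.01 -0.03 -0.05]
[ 0.5808 -0.1589  0.1496] shift [-0.0001  0.0005  0.0003] turn [ 0.01 -0.03 -0.05]
[ 0.5779 -0.1588  0.1488] shift [-0.0001 -0.0025  0.0003] turn [ 0.01 -0.03 -0.05]
```

View pics/d4.png

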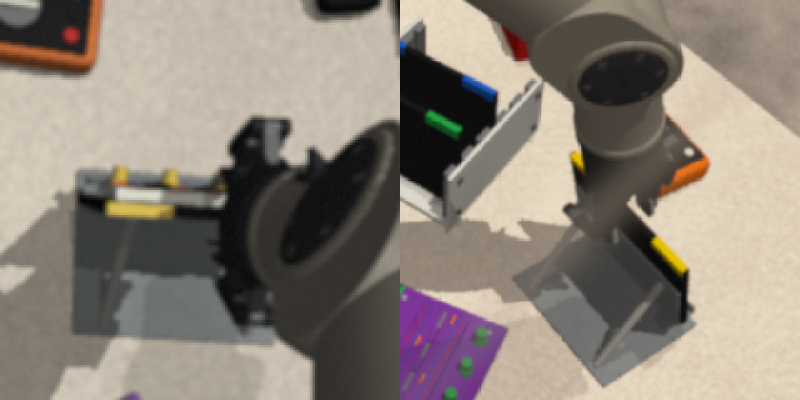

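The panel stays put after release, with tapes within 1 px of prediction. I'll withdraw along the tool axis, then move back towards the robot so the view is clear.

>>> {"api": "carry_out", "payload": {
  "targets": [0.04,-0.01,0,0,0,0,0,0.04,-0.03,0,0,0,0,0,0.04,-0.055,0,0,0,0,0,0.04,-0.09,0,0,0,0,0,0.04,-0.13,0,0,0,0,0,0.04,-0.16,0,-0.04,0,0,0,0.04,-0.16,0,-0.1,0,0,0,0.04,-0.16,0,-0.16,0,0,0,0.04,-0.16,0,-0.22,0,0,0,0.04,-0.16,0,-0.28,0,0,0,0.04,-0.16,0,-0.32,0,0,0,0.04,-0.16,0,-0.32,0,0,0]
}}

```text
clock: 13.78
tcp_pos: [0.5541, 0.1666, 0.3057]
orientation: [1.354, 0.986, -1.042]
contact_force: [-0.7, -0.4, 0.4]
grip_width: 0.04
```

Run:
```python
from h import *
f=r.grab_frame('top');s=r.grab_frame('side')
cv2.imwrite('pics/g.png',np.hstack([cv2.resize(f[160:280,370:490],(400,400),interpolation=3),cv2.resize(s[140:400,250:510],(400,400),interpolation=3)]))
y={}
for n,img in(('top',f),('side',s)):
    m=cv2.inRange(cv2.cvtColor(img,cv2.COLOR_BGR2HSV),(20,130,60),(32,255,255)); N,_,st,ce=cv2.connectedComponentsWithStats(m)
    for i in range(1,N):
        if st[i,4]>40: print(n,ce[i].round(1),st[i,4],onz(n,ce[i],.181)[0].round(4))
E=R.from_euler('ZY',[-3,-15],degrees=True).as_matrix(); print('expected top edge',np.array([.6015,-.16,.045])+E[:,0]*.004+E[:,2]*.14)
```

```text
top [415.3 213.8] 147 [ 0.5735 -0.0913  0.181 ]
top [489.  218.2] 103 [ 0.5673 -0.2204  0.181 ]
side [400.3 259.3] 183 [ 0.5758 -0.0931  0.181 ]
side [454.4 315.8] 234 [ 0.569  -0.2237  0.181 ]
expected top edge [ 0.5691734  -0.15830583  0.18126489]
```

View pics/g.png

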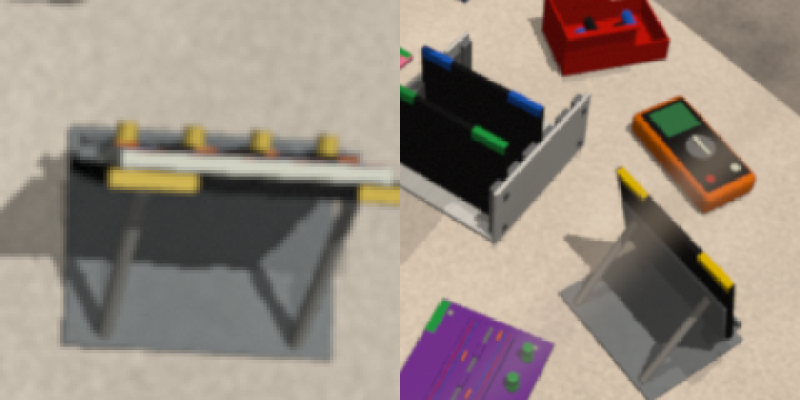

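Both views agree: the top edge middle is at about (0.571, -0.157, 0.181), against (0.569, -0.158, 0.181) for fully seated. The wiring side faces out, and the rack panels and the meter look undisturbed. Handing in.

```bash
python3 -c "
from h import *
print(r.hand_in())"
```

```text
the job is handed in; nothing more can be done
None
```

The yellow panel is standing on the bench stand with its breadboard facing outwards, and I handed the job in at about 14 s on the robot's clock. I gripped it by its top edge, lifted it straight out of its slot, and lowered it at a 15° lean between the backrest and the lip until it rested on both ledge and backrest. Then I let go and moved the arm clear.

- **Seating:** after release, both cameras put the middle of the top edge within about 2–3 mm of the fully seated position. Yaw was about −3°, matching the stand, and the panel was within about 2 mm of centre. I judged the bottom edge to be inside the lip from the height at which it touched the ledge, because no camera shows the slot all along.
- **Contact:** the first touch on the ledge reached about 31 N, partly sideways. I backed off 2–3 mm and set it down again with about 14 N.
- **Other items:** the blue and green panels and the multimeter looked unmoved in the last pictures; I did not measure them again.
- **Disagreement:** the side view put the backrest about 3 mm further forward than the top view did. That is within the slot's clearance, and touching the backrest settled it.

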